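# Wedge the sagging board cradle level

### The job

The hinged tray of the circuit-board cradle sags at the front. Lay the orange wedge flat on the desk in front of it and push it, thin end first and squarely, under the brass foot in the middle of the tray's front edge, until the tray has come up level and is wedged firmly against its yellow stops: finish with a level push of about 7 N, and never load the foot with more than 15 N. Then let go, leaving the wedge in place; keep the gripper off the tray and the board, and leave the other things where they are.

Things in the scene. Friction and masses are not known exactly. Their poses are not given: they have to be found in the camera images.
- wedge: Orange plastic wedge (110 g), 156 mm long, 40 mm wide, flat on the desk, left or right in front of the cradle. Its grip block (36 long, 40 wide, 40 mm high) is centred over the origin, which lies at the underside; from x = 18 mm a plane ramp runs along +x for 120 mm and thins from 24 to 4 mm (1 in 6). x points to the thin end, z up.
- wedge_tip (a point): Middle of the thin end of the orange wedge, at its underside, 138 mm along x from wedge. The wedge is slick (friction 0.21 to 0.29): sliding it while it lifts takes a level push of 1.5 to 4 N, which climbs by several N per mm once the tray is on its stops. The foot carries 1.3 to 1.65 times the push, less if the hand bears down on the wedge, which adds drag. Let go, it stays by friction.
- cradle: Dark steel frame fixed to the desk, 202 mm deep, 190 mm wide: side rails (10 mm high, 140 mm clear between) and a hinge block 147 mm behind the foot; open at the front and between the rails, where the wedge goes. A yellow bracket on each rail is the tray's level stop. Origin on the desk right under the foot; x points from the open front to the hinge, the way to push; z up.
- tray: Aluminium tray, 172 x 148 x 4 mm, with a blue circuit board, parts up to 52 mm above the desk. Origin on its hinge axis at the far edge, 165 mm behind the foot and 30 mm above the desk; axes as the cradle's when level. At the start it hangs down 0.06 rad (foot 10 mm low); it swings freely up to level, where the yellow brackets stop it hard. It weighs 2 to 3.3 N at the foot.
- lip (a point): Underside of the tray's front edge, midway across, where the foot hangs: 26 mm above the desk when level, about 16 mm at the start. The foot is a rounded brass crossbar, 28 mm across and 8 mm thick, screwed out by an unknown amount: its underside is 4 to 10 mm below this point and stays so. The thin end goes under it without touching.
- thin_wedge: Dark grey wedge of the same outline but only 9 mm thick at the thick end of its ramp, with the same 40 mm high block: too thin for this job; leave it.
- parts_bin: Black open steel tray, 200 x 270 x 35 mm, bystander. Origin under its centre.
- heat_sink: Finned aluminium heat sink, 50 x 50 x 28 mm, in the black tray; bystander.
- solder_spool: Blue spool, 54 mm across, 40 mm high, bystander.
- flux_jar: Amber jar with black cap, 48 mm across, 55 mm high, bystander.
- screwdriver: Screwdriver with a red handle, bystander.
- mug: Blue mug, 80 mm across, 95 mm high, bystander.

How it is judged:
On the way:
1. the orange wedge's thin end is in under the foot, squarely, while the tray still hangs down (x of wedge_tip in the frame of cradle above 0.012 m and y of wedge_tip in the frame of cradle between -0.014 and 0.014 m and height (world z) of wedge_tip below 0.006 m and angle between tray's own z axis and vertical above 0.03 rad), for 0.1 s.
At the end, for the whole second after the job is handed in: The tray is level within 0.5 degrees; the orange wedge lies flat on the desk, at rest, under the foot (thin end at least 60 mm past it, within 14 mm of the cradle's middle line, its block within 16 mm of it) and presses on the foot with more than 6 N (angle between tray's own z axis and vertical below 0.009 rad and contact force between wedge and tray above 6 N and x of wedge_tip in the frame of cradle above 0.06 m and y of wedge_tip in the frame of cradle between -0.014 and 0.014 m and y of wedge in the frame of cradle between -0.016 and 0.016 m and angle between wedge's own z axis and vertical below 0.03 rad and height (world z) of wedge below 0.004 m and linear speed of wedge below 0.01 m/s); the robot touches nothing.
It fails at once if the wedge loads the foot with more than 15 N (contact force between wedge and tray above 15 N).
It fails at once if the robot pushes or lifts the tray or the board (more than 2 N) (contact force between tray and the arm above 2 N).
It fails at once if another thing is moved by more than 30 mm (distance of any of thin_wedge, parts_bin, heat_sink, solder_spool, flux_jar, screwdriver, mug from where it was at the start of the episode above 0.03 m).
It also fails if it takes over 64 s, if anything falls off the work surface, if the arm or the gripper's body presses on something with over 40 N, if the wrist force passes 120 N, or if a joint passes its speed limit or range.

### The arm

A 7-joint arm with a two-finger parallel gripper is mounted at the origin on the work surface. World frame = base frame: x ahead of the robot, y to its left, z up, the work surface at z = 0. Lengths are in m, angles in rad, forces in N, time in s.
With the tool pointing down it reaches from about 0.4 to 0.85 m from the base axis. Payload 10.4 kg.
Tool frame: the origin (TCP) lies between the finger pads; the fingertips stand 14 mm ahead of it and the grasp point (between the pads) lies 5 mm behind it; z points along the fingers, y is the line along which they close (so a half turn about z gives the same grasp; the last joint's range is limited). The gripper opens to 85 mm and grips with 20 to 120 N. Pads are 22 mm wide; open, the fingers measure 114 mm over their backs; the gripper's body (76 mm by 85 mm) begins 54 mm behind the grasp point. The pads swing forward as they close: fully open they stand 13 mm farther back than shut.
Start: joints at [1.287, 0.332, -0.065, 1.46, 0.022, 1.35, -0.088], TCP at [0.161, -0.604, 0.245] pointing down, gripper open.
Joint ranges: [-2.6, 2.6], [-0.5, 2.12], [-1.47, 1.34], [0.16, 2.42], [-1.27, 4.41], [0.06, 2.06], [-2.6, 2.6]. Speed limits (rad/s): [2.22, 2.22, 2.79, 2.79, 3.14, 3.14, 3.14].

### API

Orientations are given as a unit quaternion [w, x, y, z].
In Python, from cell import manip gives the robot as it stands. Calls block until the motion is done:
- manip.goto(position, orientation): joint-space move of the TCP to a pose.
- manip.line_to(position, v=0.15, rot=None): straight line of the TCP; rot=None keeps the orientation; v is the mean speed in m/s.
- manip.movej(angles): joint-space move.
- manip.move_gripper(opening, effort=None): finger opening in m; effort is the grip in N (None keeps the last); returns when the fingers have stopped.
- manip.pause(seconds).
- manip.solve_ik(position, orientation): joint angles nearest the present ones, or None.
- manip.read_camera(name): name is "scene" or "top" or "wrist"; returns a dict with "pixels" (420x560x3 uint8, red, green, blue), "z_map" (420x560 float32, m along the optical axis (not along the pixel's ray), 0 where there is no reading), "camera_matrix" (3x3 intrinsics, pixels), "origin" and "rotation" of the camera in the world. Camera axes: x right, y down, z forward; pixel columns grow to the right and rows downward; lengths in m; the calibration is good to about 2 mm. A picture is of the moment at which its call begins.
A pose or a line that the arm cannot do raises manip.PlanningError and nothing moves.
- manip.finish_job(): hands the job in; it is judged then, once.
Trained networks look in the newest picture that a camera, given by its name, has taken for a name from the list of things; names that differ only in an ending like _2 or _b are one class to them, and where a whole thing is asked for, a point or a joint stands for the part that bears it (a point fixed in the world has none). Each returns a list of dicts, best first, with "conf" (0 to 1); they miss things now and then, are a little off and sometimes report something else, mostly with a low value. They report only what shows in the picture. A call takes as long as a camera call.
- manip.cut_out(target, camera): "region" (420x560 bool, what is visible of it) and "point" ([column, row] in pixels, amid what is visible of it).
- manip.landmark_of(target, camera): "point" ([column, row] in pixels: a listed point, or the origin of a listed thing).
Readings, each from a call of its own:
- manip.get_clock(): time.
- manip.get_joints(): joint angles.
- manip.get_dq(): joint speeds.
- manip.get_tau(): joint torques, N m.
- manip.get_tool_pos(): TCP position.
- manip.get_tool_rot(): TCP orientation.
- manip.get_wrist_force(): force on the tool from outside, world axes, zero at the start.
- manip.get_torque(): the same for the moment, N m.
- manip.get_grip_width(): finger opening in m.
- manip.get_finger_force(): force on a finger pad.
Only numpy, scipy, OpenCV 4.12 (cv2) and the standard library are available. Lean on these libraries where they do the work, as an engineer would, in place of code of your own. Each camera call takes 0.05 s, during which the arm holds its last target. There are 200 camera calls.

## Working session

There is one attempt and no reset: what is moved stays moved. The work goes in short steps, each a Python script; the robot and the scene stay as the last script left them, time stands still between calls to the robot, and variables do not carry over. Pictures are saved under pics/ and viewed, at most 10 in all, crops included, and the job is handed in when it is done.

```bash
ls; mkdir -p pics; cat > h.py <<'E'
from cell import manip
import numpy as np, cv2
def world(r,px,z=None):
    K=np.array(r["camera_matrix"]);R=np.array(r["rotation"]);o=np.array(r["origin"])
    if R.shape!=(3,3):
        from scipy.spatial.transform import Rotation as Q
        R=Q.from_quat(np.roll(R,-1)).as_matrix()
    px=np.atleast_2d(np.asarray(px,float))
    d=np.c_[px,np.ones(len(px))]@np.linalg.inv(K).T
    if z is None:
        s=r["z_map"][px[:,1].astype(int),px[:,0].astype(int)]
        return o+(d*s[:,None])@R.T
    w=d@R.T
    return o+w*((z-o[2])/w[:,2])[:,None]
def save(r,n): cv2.imwrite(f"pics/{n}.png",r["pixels"][...,::-1])
E
python3 - <<'E'
from h import *
for c in ["top","scene"]:
    r=manip.read_camera(c); save(r,c+"1"); print(c,r["origin"],r["rotation"])
    for t in ["wedge","thin_wedge","cradle","tray","parts_bin","solder_spool","flux_jar","mug","screwdriver"]:
        for d in manip.cut_out(t,c)[:2]:
            m=d["region"]; v,u=np.nonzero(m); P=world(r,np.c_[u,v]); 
            print(t,round(d["conf"],2),np.round(d["point"]),"med",np.median(P,0).round(3),"lo",np.percentile(P,2,axis=0).round(3),"hi",np.percentile(P,98,axis=0).round(3))
    for t,z in [("wedge",0),("wedge_tip",0),("cradle",0),("lip",.016),("tray",.03)]:
        for d in manip.landmark_of(t,c)[:2]: print("LM",t,round(d["conf"],2),np.round(d["point"]),world(r,d["point"],z).round(4))
print(manip.get_clock(), manip.get_tool_rot())
E
```

```text
pics
top [ 0.35845981 -0.02787901  1.52281677] [-0.05748569  0.71061405 -0.6989357   0.05667415]
wedge 0.7 [189. 241.] med [0.501 0.292 0.018] lo [0.432 0.255 0.002] hi [0.576 0.329 0.045]
wedge 0.3 [277. 186.] med [ 0.705 -0.019  0.032] lo [ 0.618 -0.101  0.017] hi [0.796 0.06  0.046]
thin_wedge 0.86 [338. 250.] med [ 0.468 -0.252  0.008] lo [ 0.402 -0.284 -0.001] hi [ 0.547 -0.224  0.044]
cradle 0.89 [277. 184.] med [ 0.715 -0.023  0.03 ] lo [ 0.615 -0.124  0.003] hi [0.822 0.078 0.046]
tray 0.77 [279. 184.] med [ 0.707 -0.019  0.032] lo [ 0.619 -0.101  0.018] hi [0.798 0.06  0.046]
parts_bin 0.93 [405. 217.] med [ 0.593 -0.493  0.005] lo [ 0.489 -0.616 -0.003] hi [ 0.686 -0.349  0.037]
solder_spool 0.55 [127. 208.] med [0.612 0.508 0.04 ] lo [0.593 0.49  0.001] hi [0.636 0.539 0.048]
flux_jar 0.68 [352. 205.] med [ 0.64  -0.285  0.024] lo [ 0.596 -0.298  0.01 ] hi [ 0.69  -0.273  0.032]
flux_jar 0.48 [176. 192.] med [0.671 0.335 0.054] lo [0.654 0.317 0.012] hi [0.692 0.357 0.062]
mug 0.78 [407. 280.] med [ 0.38  -0.489  0.039] lo [ 0.346 -0.513 -0.   ] hi [ 0.415 -0.433  0.098]
s
[... 1422 characters left out ...]
0.057]
mug 0.94 [150. 168.] med [ 0.407 -0.478  0.065] lo [ 0.338 -0.516  0.006] hi [ 0.426 -0.431  0.096]
screwdriver 0.58 [195. 231.] med [ 0.666 -0.295  0.021] lo [ 0.599 -0.309 -0.001] hi [ 0.78  -0.28   0.027]
LM wedge 0.88 [380. 190.] [[0.4461 0.3101 0.    ]]
LM wedge_tip 0.96 [374. 215.] [[0.5702 0.261  0.    ]]
LM wedge_tip 0.36 [194. 242.] [[ 0.6859 -0.2938  0.    ]]
LM cradle 0.69 [297. 225.] [[0.6165 0.0144 0.    ]]
LM cradle 0.31 [407. 237.] [[0.6711 0.3433 0.    ]]
LM lip 0.89 [294. 224.] [[0.6276 0.0016 0.016 ]]
LM tray 0.62 [274. 260.] [[ 0.7836 -0.0574  0.03  ]]
LM tray 0.16 [382. 193.] [[0.4981 0.2982 0.03  ]]
1.5 [5.38493790e-05 9.91509064e-01 1.30037582e-01 2.15997031e-05]
```

View pics/top1.png

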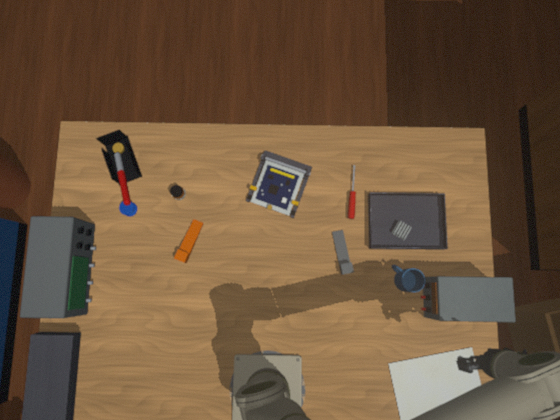

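View pics/scene1.png

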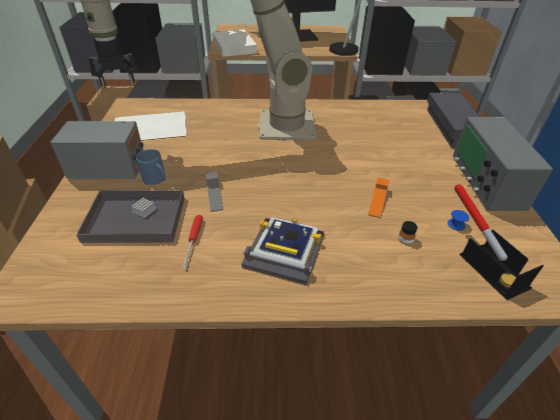

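```bash
cat >> h.py <<'E'
from scipy.spatial.transform import Rotation as Q
def quat(yaw,flip=0):
    c,s=np.cos(yaw+np.pi*flip),np.sin(yaw+np.pi*flip)
    return np.roll(Q.from_matrix(np.array([[c,s,0],[s,-c,0],[0,0,-1]])).as_quat(),1)
E
python3 - <<'E'
from h import *
w=np.array([.447,.313]);yaw=np.arctan2(.261-.313,.569-.447);print(yaw)
for f in (0,1):
    for p in [[*w,.25],[*w,.02],[.5,.06,.02],[.6,.02,.25]]:
        q=manip.solve_ik(p,quat(yaw,f)); print(f,p,None if q is None else np.round(q,2))
E
```

```text
-0.40291159085351586
0 [np.float64(0.447), np.float64(0.313), 0.25] [-1.17  0.16  0.54  1.69 -0.08  1.31 -2.6 ]
0 [np.float64(0.447), np.float64(0.313), 0.02] [-1.15  0.45  0.54  1.91 -0.3   0.86 -2.43]
0 [0.5, 0.06, 0.02] [ 0.46  0.44 -0.77  1.96  0.39  0.89 -2.48]
0 [0.6, 0.02, 0.25] [ 0.54  0.39 -0.84  1.49  0.29  1.39 -2.29]
1 [np.float64(0.447), np.float64(0.313), 0.25] [ 0.19  0.31 -1.05  1.62  0.28  1.37  0.27]
1 [np.float64(0.447), np.float64(0.313), 0.02] [ 0.11  0.63 -0.99  1.85  0.62  1.01  0.03]
1 [0.5, 0.06, 0.02] [ 0.67  0.56 -1.04  1.95  0.59  0.97  0.51]
1 [0.6, 0.02, 0.25] [ 0.6   0.42 -0.92  1.49  0.33  1.4   0.83]
```

Flip 1 is comfortable. Look first at the cradle from above (on the way), then at the wedge.

```bash
python3 - <<'E'
from h import *
yaw=-.40
def look(n):
    r=manip.read_camera("wrist"); save(r,n); print(n,np.round(r["origin"],3),manip.get_clock())
    for t,z in [("wedge",0),("wedge_tip",0),("cradle",0),("lip",.016),("tray",.03)]:
        for d in manip.landmark_of(t,"wrist")[:1]: print("LM",t,round(d["conf"],2),np.round(d["point"]),world(r,d["point"],z).round(4))
    np.savez(n+".npz",**{k:np.array(r[k]) for k in r})
manip.goto([.60,.02,.30],quat(yaw,1)); look("w_cradle")
manip.goto([.45,.31,.25],quat(yaw,1)); look("w_wedge")
E
```

```text
w_cradle [0.535 0.047 0.429] 4.25
LM wedge_tip 0.91 [473.  62.] [[0.5793 0.2619 0.    ]]
LM cradle 0.84 [276. 189.] [[0.6267 0.0036 0.    ]]
LM lip 0.97 [274. 191.] [[0.6245 0.0022 0.016 ]]
LM tray 0.66 [283. 320.] [[ 0.7817 -0.0527  0.03  ]]
w_wedge [0.386 0.337 0.38 ] 5.8
LM wedge 0.83 [279. 170.] [[0.4499 0.3092 0.    ]]
LM wedge_tip 0.72 [286. 288.] [[0.5821 0.2624 0.    ]]
```

View pics/w_cradle.png

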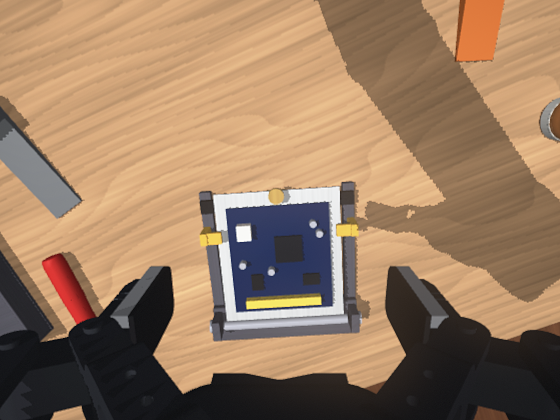

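View pics/w_wedge.png

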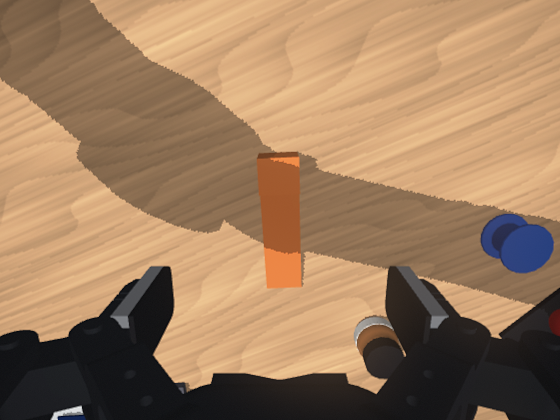

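```bash
python3 - <<'E'
from h import *
r=np.load("w_cradle.npz")
pts=np.array([[201,194],[213,194],[342,184],[355,183],[213,338],[358,331],[276,197],[216,190],[339,186],[246,303],[321,296]])
for p,a,b in zip(pts,world(r,pts).round(4),world(r,pts,.03).round(4)): print(p,a,b)
P=lambda p,z: world(r,p,z)[0]
fl,fr=[world(r,p)[0] for p in ([202,196],[353,186])]; bl,br=[world(r,p)[0] for p in ([215,335],[356,329])]
for n,a,b in [("L",fl,bl),("R",fr,br)]: print(n,np.arctan2(*(b-a)[[1,0]]),np.linalg.norm((b-a)[:2]))
print("front",np.arctan2(*(fr-fl)[[1,0]])-np.pi/2,np.linalg.norm((fr-fl)[:2]))
r=np.load("w_wedge.npz")
m=cv2.inRange(cv2.cvtColor(r["pixels"],cv2.COLOR_RGB2HSV),(4,150,60),(16,255,255)); 
n,l,s,c=cv2.connectedComponentsWithStats(m); i=1+s[1:,4].argmax()
v,u=np.nonzero(l==i); W=world(r,np.c_[u,v]); print(s[i])
t=W[(W[:,2]>.034)]; print("block",len(t),t.mean(0),cv2.minAreaRect((t[:,:2]*1000).astype(np.float32)))
g=W[(W[:,2]>.0)]; R=cv2.minAreaRect((g[:,:2]*1000).astype(np.float32)); print(R)
tip=W[v>s[i][1]+s[i][3]-6]; print("tip",tip.mean(0))
E
```

```text
[201 194] [ 0.5948 -0.0805  0.0119] [ 0.5922 -0.075   0.03  ]
[213 194] [ 0.6022 -0.0703  0.0009] [ 0.5976 -0.0623  0.03  ]
[342 184] [0.65   0.0791 0.0096] [0.6444 0.0775 0.03  ]
[355 183] [6.575e-01 9.480e-02 6.000e-04] [0.6491 0.0915 0.03  ]
[213 338] [ 0.7614 -0.1392  0.0449] [ 0.7702 -0.1464  0.03  ]
[358 331] [0.8221 0.0302 0.0455] [0.8337 0.0295 0.03  ]
[276 197] [0.6275 0.0033 0.0369] [0.6291 0.0026 0.03  ]
[216 190] [ 0.5989 -0.0644  0.002 ] [ 0.5947 -0.0571  0.03  ]
[339 186] [0.6529 0.0754 0.0023] [0.6452 0.0736 0.03  ]
[246 303] [ 0.7374 -0.084   0.0359] [ 0.7404 -0.086   0.03  ]
[321 296] [0.7641 0.0047 0.0368] [0.768 0.004 0.03 ]
L -0.3278925102089357 0.1706161806559929
R -0.36329744921007945 0.17281672573335538
front -0.33572986021720874 0.1809430187780455
[ 257  152   45  136 5166]
block 1605 [0.44674606 0.30995257 0.04579559] ((425.0859680175781, 317.91741943359375), (39.68732452392578, 85.91710662841797), 69.81893920898438)
((480.5729675292969, 295.8851623535156), (42.688262939453125, 205.29063415527344), 69.76394653320312)
tip [0.57362098 0.26162458 0.00613913]
```

```bash
python3 - <<'E'
from h import *
wy=-.352; wo=np.array([.4498,.3096]); cy=-.337; c0=np.array([.6265,.003])
d=lambda a:np.array([np.cos(a),np.sin(a)])
g=wo-.004*d(wy)
manip.goto([*g,.10],quat(wy,1)); manip.line_to([*g,.02],v=.08)
manip.move_gripper(.03,30); print(manip.get_grip_width(),manip.get_finger_force(),manip.get_tool_pos(),manip.get_wrist_force())
z=manip.get_tool_pos()[2]
manip.line_to([*g,z+.04],v=.1)
t=c0-(.138+.025+.004)*d(cy)
manip.line_to([*t,z+.04],v=.15,rot=quat(cy,1))
manip.line_to([*t,z+.002],v=.05)
print(manip.get_grip_width(),manip.get_tool_pos(),manip.get_wrist_force(),z)
r=manip.read_camera("wrist"); save(r,"w_place")
for tt,zz in [("wedge",0),("wedge_tip",.002),("cradle",0),("lip",.016),("tray",.03)]:
    for k in manip.landmark_of(tt,"wrist")[:1]: print("LM",tt,round(k["conf"],2),np.round(k["point"]),world(r,k["point"],zz).round(4))
np.savez("w_place.npz",**{k:np.array(r[k]) for k in r}); print(manip.get_clock())
E
```

```text
0.03996019050477028 30.946826934814453 [0.44626227 0.31107362 0.02029849] [-0.76835507 -0.34052457  4.14754785]
0.03952224250472209 [0.46906644 0.05829847 0.02248636] [-0.28090467 -0.30807039 -0.19274063] 0.02029848954652918
LM wedge 0.69 [280. 268.] [[0.4721 0.0579 0.    ]]
11.9417
```

View pics/w_place.png

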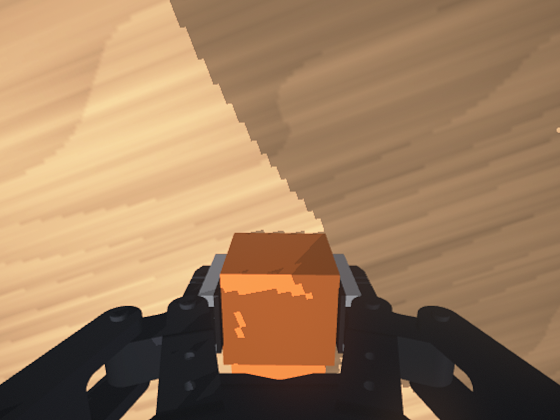

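```bash
python3 - <<'E'
from h import *
ims=[]
for c in ["top","scene"]:
    r=manip.read_camera(c); 
    cr=r["pixels"][170:260,230:330] if c=="top" else r["pixels"][160:290,220:350]
    ims.append(cv2.resize(cr,(400,400),interpolation=cv2.INTER_CUBIC))
    for tt,zz in [("wedge",0),("wedge_tip",.002),("cradle",0),("lip",.016),("tray",.03)]:
        for k in manip.landmark_of(tt,c)[:1]: print(c,tt,round(k["conf"],2),np.round(k["point"]),world(r,k["point"],zz).round(4))
cv2.imwrite("pics/both.png",np.hstack(ims)[...,::-1]); print(manip.get_clock())
E
```

```text
top wedge_tip 0.47 [267. 216.] [[0.599  0.0141 0.002 ]]
top cradle 0.78 [270. 206.] [[0.6346 0.0046 0.    ]]
top lip 0.83 [270. 207.] [[0.6306 0.0053 0.016 ]]
scene wedge 0.61 [310. 196.] [[0.4745 0.0633 0.    ]]
scene cradle 0.59 [296. 226.] [[0.6214 0.0101 0.    ]]
scene lip 0.83 [292. 224.] [[ 0.6302 -0.0046  0.016 ]]
scene tray 0.66 [276. 258.] [[ 0.774  -0.0527  0.03  ]]
12.5417
```

View pics/both.png

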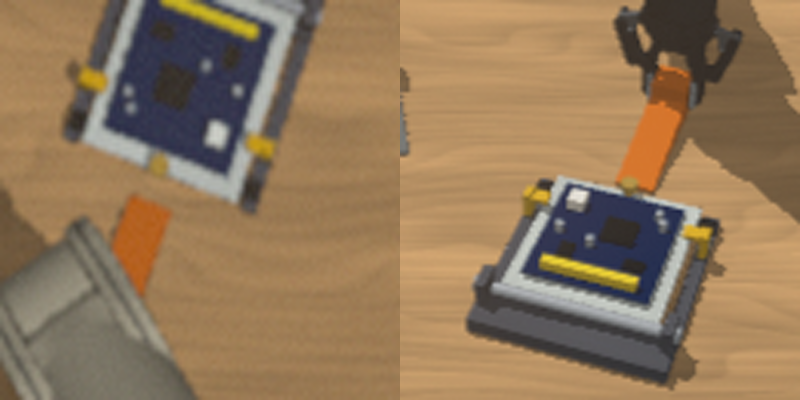

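```bash
cat > push.py <<'E'
from h import *
cy=-.337; d=np.array([np.cos(cy),np.sin(cy),0])
def F(n=4):
    a=[]
    for _ in range(n): a.append(manip.get_wrist_force()); manip.pause(.01)
    return np.mean(a,0)
E
python3 - <<'E'
from push import *
f0=F(); print("f0",f0)
p=np.array(manip.get_tool_pos()); p[2]-=.001
for i in range(5):
    manip.line_to(p,v=.02); f=F()-f0; print(p[2],f.round(2))
    if f[2]>.7: break
    p[2]-=.0004
z=p[2]
for i in range(8):
    p=p+.005*d; manip.line_to(p,v=.03); f=F()-f0; print(i,round(-f@d,2),f.round(2))
    if -f@d>3: break
np.savez("st.npz",p=p,f0=f0); print(manip.get_clock(),manip.get_tool_pos(),p)
E
```

```text
f0 [ 0.10208187  0.1244069  -1.08216909]
0.021283827142685074 [-0.42 -0.02 -0.13]
0.020883827142685073 [-0.05  0.08  0.21]
0.02048382714268507 [-0.17 -0.05  0.57]
0.02008382714268507 [-2.37 -1.    5.2 ]
0 -1.37 [ 1.28 -0.47  3.84]
1 -1.73 [ 1.82 -0.04  4.93]
2 -0.02 [-0.03 -0.14  6.57]
3 -0.3 [0.36 0.13 6.45]
4 -0.08 [0.18 0.29 6.69]
5 -0.24 [0.28 0.1  6.66]
6 0.17 [-0.12  0.17  6.95]
7 0.39 [-0.39  0.07  6.6 ]
16.5083 [0.50678301 0.0452504  0.02029986] [0.5066315  0.04501282 0.02008383]
```

```bash
python3 - <<'E'
from push import *
s=np.load("st.npz"); p,f0=s["p"],s["f0"]
p[2]+=.0004; manip.line_to(p,v=.02); f=F()-f0; print("up",round(-f@d,2),f.round(2))
while f[2]>1.5:
    p[2]+=.0002; manip.line_to(p,v=.02); f=F()-f0; print("up",p[2],round(-f@d,2),f.round(2))
for i in range(10):
    p=p+.003*d; manip.line_to(p,v=.03); f=F()-f0; print(i,round(-f@d,2),f.round(2))
    if -f@d>2.5: break
np.savez("st.npz",p=p,f0=f0); print(manip.get_clock(),manip.get_tool_pos(),manip.get_tool_rot(),manip.get_grip_width())
E
```

```text
up 0.75 [-0.86 -0.19  2.91]
up 0.02068382714268507 -0.16 [-0.07 -0.68  0.1 ]
0 0.01 [-0.05 -0.13 -1.02]
1 0.22 [-0.21  0.09 -0.78]
2 0.44 [-0.34  0.36 -1.1 ]
3 0.2 [-0.13  0.25 -0.98]
4 -0.62 [ 0.57 -0.23 -1.23]
5 0.05 [-0.01  0.14 -1.74]
6 -0.24 [ 0.12 -0.41 -1.35]
7 -0.57 [ 0.51 -0.25 -1.32]
8 -0.25 [ 0.22 -0.13 -1.7 ]
9 -0.54 [ 0.5  -0.19 -1.31]
19.9083 [0.53521546 0.03496785 0.02071333] [1.91948756e-04 1.67800611e-01 9.85820935e-01 4.18205978e-05] 0.039715399366512825
```

```bash
python3 - <<'E'
from push import *
r=manip.read_camera("scene"); cr=r["pixels"][160:290,220:350]
a=cv2.resize(cr,(400,400),interpolation=cv2.INTER_CUBIC)
w=manip.read_camera("wrist"); b=cv2.resize(w["pixels"],(400,300))
b=np.vstack([b,np.zeros((100,400,3),np.uint8)])
cv2.imwrite("pics/mid.png",np.hstack([a,b])[...,::-1])
for k in manip.landmark_of("lip","scene")[:1]: print(world(r,k["point"],.016))
E
```

```text
[[ 0.62498178 -0.00442707  0.016     ]]
```

View pics/mid.png

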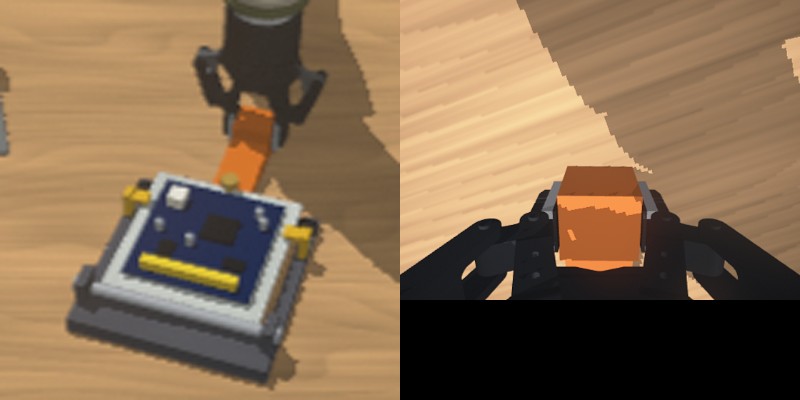

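```bash
python3 - <<'E'
from push import *
s=np.load("st.npz"); p,f0=s["p"],s["f0"]
for i in range(24):
    f=F(3)-f0
    if f[2]<-.8: p[2]-=.0001
    elif f[2]>1: p[2]+=.0001
    p=p+.002*d; manip.line_to(p,v=.03); f=F(3)-f0; q=np.array(manip.get_tool_pos()); print(i,round(-f@d,2),f.round(2),round((q-p)@d*1e3,2),q[2].round(5))
    if -f@d>2.8: break
np.savez("st.npz",p=p,f0=f0); print(manip.get_clock(),manip.get_tool_pos())
E
```

```text
0 0.86 [-0.74  0.5  -1.23] -0.01 0.02056
1 1.04 [-0.84  0.75 -0.57] 0.16 0.02051
2 1.01 [-0.85  0.63 -1.  ] 0.23 0.02052
3 0.31 [-0.29  0.12 -1.6 ] 0.24 0.02051
4 0.98 [-0.87  0.5  -0.33] 0.23 0.02041
5 0.62 [-0.51  0.42 -1.09] 0.22 0.02041
6 1.36 [-1.03  1.18 -0.17] 0.22 0.02036
7 0.85 [-0.7   0.59  0.37] 0.24 0.02033
8 1.48 [-1.37  0.56  1.4 ] 0.23 0.02032
9 1.33 [-1.08  0.95  1.51] 0.22 0.02034
10 1.06 [-0.78  0.99  0.95] 0.24 0.02033
11 0.82 [-0.77  0.3  -0.32] 0.21 0.02032
12 1.02 [-0.73  1.02  0.07] 0.19 0.02034
13 0.92 [-0.9   0.22 -0.52] 0.21 0.02035
14 1.38 [-1.17  0.81 -0.23] 0.06 0.02034
15 8.18 [-8.14  1.52  5.49] -1.13 0.02032
24.8583 [0.5641096  0.02498652 0.02031977]
```

```bash
python3 - <<'E'
from push import *
s=np.load("st.npz"); p,f0=s["p"],s["f0"]
manip.pause(.2); f=F(8)-f0; print(round(-f@d,2),f.round(2),manip.get_tool_pos()-p)
r=manip.read_camera("scene"); w=[k for k in manip.cut_out("tray","scene")][:1]
if w:
    v,u=np.nonzero(w[0]["region"]); P=world(r,np.c_[u,v]); rel=(P-[.6265,.003,0]); x=rel@d
    y=rel@np.array([-d[1],d[0],0]); ok=(abs(y)>.064)&(abs(y)<.073)&(x>0)&(x<.14)
    print(ok.sum(),np.polyfit(x[ok],P[ok,2],1))
print(manip.get_clock())
E
```

```text
8.37 [-8.26  1.74  5.27] [-1.03965409e-03  4.78585177e-04 -3.89980326e-05]
195 [-0.01195998  0.03055643]
25.225
```

```bash
python3 - <<'E'
from push import *
s=np.load("st.npz"); p=s["p"]
manip.move_gripper(.07); q=np.array(manip.get_tool_pos()); print(q-p,manip.get_wrist_force())
manip.line_to(q+[0,0,.12]-.03*d,v=.1)
manip.line_to(np.r_[(q-.06*d)[:2],.30],v=.2)
r=manip.read_camera("wrist"); save(r,"end")
for c in ["wrist","top","scene"]:
    if c!="wrist": r=manip.read_camera(c)
    for t,zz in [("wedge",0),("lip",.026)]:
        for k in manip.landmark_of(t,c)[:1]:
            e=world(r,k["point"],zz)[0]-[.6265,.003,0]; print(c,t,round(k["conf"],2),"cradle x,y",(e@d).round(4),(e@[-d[1],d[0],0]).round(4))
print(manip.get_clock())
E
```

```text
[ 0.00032924 -0.00019935  0.00014   ] [-0.19327739 -0.22908859 -0.93533678]
wrist wedge 0.59 cradle x,y -0.0643 0.006
wrist lip 0.73 cradle x,y -0.0002 -0.0012
top wedge 0.42 cradle x,y -0.0586 0.0056
top lip 0.55 cradle x,y 0.0112 0.0037
scene wedge 0.53 cradle x,y -0.0524 0.0101
scene lip 0.68 cradle x,y -0.0016 -0.0055
28.4167
```

View pics/end.png

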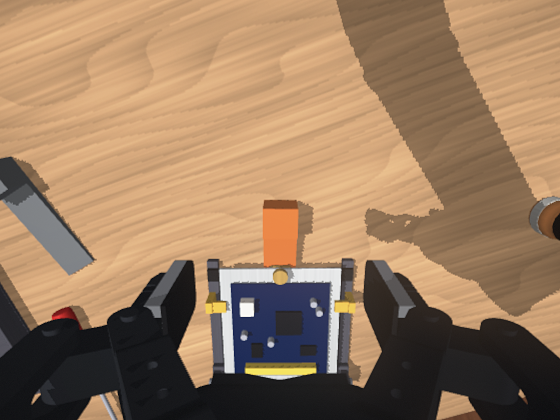

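```bash
python3 - <<'E'
from push import *
p=np.load("st.npz")["p"]; 
manip.move_gripper(0.0,20)
s=p-.040*d; s[2]=.08; manip.line_to(s,v=.15); s[2]=.026; manip.line_to(s,v=.1)
s=s+.006*d; manip.line_to(s,v=.03); f0=F(8); print(f0)
for i in range(45):
    g=-(F(3)-f0)@d
    if g>.6: print(i,((s-p)@d).round(4),g.round(2))
    if g>6.3: break
    s=s+(.0005 if g<1.5 else .0002)*d; manip.line_to(s,v=.02)
print(i,manip.get_tool_pos()-p,F(6)-f0)
b=np.array(manip.get_tool_pos()); manip.line_to(b-.03*d,v=.05); manip.line_to(b-.03*d+[0,0,.15],v=.15)
print(manip.get_clock())
E
```

```text
[-0.26805668 -0.11553361 -0.33580967]
13 -0.0275 3.47
14 -0.0273 5.21
15 -0.0271 5.47
16 -0.0269 7.11
16 [-0.02633407  0.009243    0.00548895] [-6.75371142  0.85370348  5.66750461]
38.2083
```

```bash
python3 -c "
from h import *
print(manip.finish_job())"
```

```text
the job is handed in; nothing more can be done
None
```

I handed the job in at about 38 s of 64 s. The orange wedge is centred under the foot, the tray looks level, and the wedge didn't give under a final push of about 7 N; the gripper is clear. The load on the foot was not measured: the push peaked at about 8.4 N with the hand bearing down about 5 N, which I estimate put about 10 N on it.

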